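# Unfold the crank of the glue press and clamp the chair rail

## Robot

A 7-joint arm with a two-finger parallel gripper is mounted at the origin on the work surface. World frame = base frame: x ahead of the robot, y to its left, z up, the work surface at z = 0. Lengths are in m, angles in rad, forces in N, time in s.
With the tool pointing down it reaches from about 0.4 to 0.85 m from the base axis. Payload 10.4 kg.
Tool frame: the origin (TCP) lies midway between the tips of the shut fingers; the grasp point (between the pads) lies 19 mm behind it; z points along the fingers, x is the direction in which the jaws open and shut, and the axes are right-handed (so a half turn about z gives the same grasp; the last joint's range is limited). The gripper opens to 85 mm and grips with 20 to 120 N. Pads are 22 mm wide; open, the fingers measure 114 mm over their backs; the gripper's body (76 mm by 85 mm) begins 54 mm behind the grasp point. The pads swing forward as they close: fully open they stand 13 mm farther back than shut.
Start: joints at [-1.16, 0.332, -0.065, 1.46, 0.022, 1.35, -0.088], TCP at [0.263, 0.567, 0.231] pointing down, gripper open.
Joint ranges: [-2.6, 2.6], [-0.5, 2.12], [-1.47, 1.34], [0.16, 2.42], [-1.27, 4.41], [0.06, 2.06], [-2.6, 2.6]. Speed limits (rad/s): [2.22, 2.22, 2.79, 2.79, 3.14, 3.14, 3.14].

## Interface

Orientations are given as a unit quaternion [x, y, z, w].
In Python, from workcell import monitor, eyes, ticket, models gives the robot as it stands.
- The arm moves only by the tool servo_tool, never from a script. Its argument "motion" is a list of rows, each a list of 7 numbers: the opening, from 0 (shut) to 1 (fully open), then the shift along the tool's x, y, z in m, then the turn, a rotation vector about the tool's x, y, z in degrees. In form: [[fingers, tx, ty, tz, rx, ry, rz], ...]. A call has 1 to 20 rows; each row is the pose to reach, as a shift and turn from the pose commanded when the call began, along the tool's axes at that moment; what a row does not reach only later rows make up. A row lasts 1/8 s, in which the tool goes at most 62.5 mm and 10.7 degrees, less where a joint would pass 70% of its speed; a pose out of reach is approached as far as the arm can. A call with a gripper value outside its range is refused whole. The fingers move at their own pace and stop on an object; "grip_force" is the grip in N (left out, the last holds). Time passes only in rows, so rows that repeat a pose let the fingers close. It gives the time, the measured TCP pose, the force and the opening at its end, in the units of the state.
- monitor.get_obs(): the state, without advancing time (a new reading comes with each control period).
- eyes.camera(name): name is "side" or "top"; returns (picture, depth): 480x640x3 uint8, blue, green, red; 480x640 float32, m along the optical axis (not along the pixel's ray), 0 where there is no reading.
- eyes.camera_info(name): a dict with "intrinsics" (3x3 intrinsics, pixels), "k1" (the pictures are not rectified: a ray, as slopes to the right and down, at radius r is drawn at 1 + k1 r^2 times it, then the intrinsics apply), "extrinsics" (4x4, takes a point from world to camera coordinates). Camera axes: x right, y down, z forward; pixel columns grow to the right and rows downward; lengths in m; the calibration is good to about 2 mm. A picture is of the moment at which its call begins. camera_info takes no time and is no camera call.
- ticket.hand_in(): hands the job in, once; it reports no verdict.
Trained networks look in the newest picture that a camera, given by its name, has taken for a name from the list of things; names that differ only in an ending like _2 or _b are one class to them, and where a whole thing is asked for, a point or a joint stands for the part that bears it (a point fixed in the world has none). Each returns a list of dicts, best first, with "confidence" (0 to 1); they miss things now and then, are a little off and sometimes report something else, mostly with a low value. They report only what shows in the picture. A call takes as long as a camera call.
- models.boxes_of(camera, thing): "point" ([x, y, z] in m, in the coordinates of the camera as it stood for that picture, good to about 4 mm: the middle of the surface that is visible of it).
The state is a dict: "clock": time; "joint_pos": joint angles; "joint_velocities": joint speeds; "tau": joint torques, N m; "position": TCP position; "ee_rot": TCP orientation; "ft_force": force on the tool from outside, world axes, zero at the start; "torque": the same for the moment, N m; "grip_width": opening from 0.0 (shut) to 1.0 (fully open).
Only numpy, scipy, OpenCV 4.12 (cv2) and the standard library are available. Lean on these libraries where they do the work, as an engineer would, in place of code of your own. Each camera call takes 0.05 s, during which the arm holds its last target. There are 200 camera calls.

## Task

The glued chair rail lies in the little blue bench press: first unfold the red crank handle until it stands straight up, then turn the crank clockwise (seen from above) until the pad bears firmly on the rail. It is firm when the push at the handle has risen by about 5 N over what the free-running screw needs; 9 N more than that would crush the glued joint. Leave the handle standing up, let go, and do not shift the rail or the things round the press.

Things in the scene. Friction and masses are not known exactly. Their poses are not given: they have to be found in the camera images.
- hub (a point): Point on the crank's vertical axis, level with the pivot pin, 192 mm above the bench. The crank has a steel hub, 15 mm diameter, top at 182 mm; its arm is a flat steel bar 12 mm wide, top at 180 mm. Clockwise lowers the pad 40 mm a turn. Unloaded, the screw needs 0.45 N m (6.9 N at the handle) at every angle; it stays where left. Pad force adds 0.098 N at the handle per newton.
- pivot (a point): Centre of the level pin at the outer end of the crank arm, about which the handle folds; 65 mm from the crank's axis, 192 mm above the bench. It goes round with the crank. Hub to pivot is the arm's direction; the pin lies across it.
- handle_end (a point): Centre of the red handle's free end face, 88 mm from the pivot. Folded, the handle lies level over the arm, its end 23 mm beyond the hub's axis; upright, its end is 88 mm above the pivot. The red sleeve, 18 mm diameter, runs from 14 to 88 mm from the pivot and spins freely on its own axis, so it may be held while cranking.
- handle (a joint): Fold angle of the handle in rad: 0 folded flat along the arm, 1.57 upright, stop at 1.60. The free end rises and swings over, away from the hub and out over the pivot. Friction of 0.12 N m (about 1.6 N at the end) keeps it where it is left.
- pad: Round steel pressing pad, 46 mm diameter, on a stiff rubber buffer under the screw; origin in the centre of its underside. It goes straight down without turning and starts some 20 to 32 mm above the rail. Once it bears, its force rises steeply, from nothing to crushing (100 N) within about 3 mm of screw travel.
- rail: Glued-up wooden chair rail, 200 x 40 x 28 mm, loose, 0.35 to 0.7 kg, lying flat on the cork bed of the press (cork 24 mm above the bench) under the pad; origin in the centre of its underside, x along its length.
- glue: Orange glue bottle, 60 mm diameter, 155 mm high, upright on the bench; origin in the centre of its underside. Leave alone.
- varnish: Steel can, 72 mm diameter, 85 mm high, upright on the bench; origin in the centre of its underside. Leave alone.
- mallet: Wooden-headed hammer lying on the bench; leave alone.
- press: Blue bench press, bolted down; origin in the centre of the underside of its base (150 x 200 x 18 mm). Two posts (at +-80 mm along its y) carry a bridge 44 mm wide, 182 mm long, top at 152 mm; above it a steel boss, 36 mm diameter, up to 172 mm. Pushes at the handle are those felt while it turns; at a halt the screw holds itself, and the push reads 1 to 4 N less, most after long steps.

How it is judged:
On the way, in this order (a step that is already met when the one before it is completed fails the run):
1. the handle stands unfolded, the pad not yet on the rail (value of joint handle above 1.4 rad and contact force between pad and rail below 1 N), for 0.2 s.
2. the pad bears firmly on the rail (contact force between pad and rail above 20 N and value of joint handle above 1.3 rad), for 0.3 s.
At the end, for the whole second after the job is handed in: The pad presses on the rail with more than 20 N, the handle stands unfolded (over 1.35 rad), the rail is within 12 mm of where it lay and everything is at rest (contact force between pad and rail above 20 N and value of joint handle above 1.35 rad and distance of rail from where it was at the start of the episode below 0.012 m and linear speed of rail below 0.02 m/s); the robot touches nothing.
It fails at once if the rail is crushed: pad force over 100 N (contact force between pad and rail above 100 N).
It fails at once if a bystander is pushed more than 30 mm (distance of any of glue, varnish, mallet from where it was at the start of the episode above 0.03 m).
It also fails if it takes over 67 s, if anything falls off the work surface, if the arm or the gripper's body presses on something with over 40 N, if the wrist force passes 120 N, or if a joint passes its speed limit or range.

## Working session

There is one attempt and no reset: what is moved stays moved. The work goes in short steps, Python scripts to look and compute and a tool call to move; the robot and the scene stay as the last step left them, time stands still between calls to the robot, and variables do not carry over. Pictures are saved under pics/ and viewed, about 8 in all and at most 12, crops included, and the job is handed in when it is done.

Besides the shell and the picture viewer there is one more tool, called after ">>>" as name(argument=value, ...), one argument or row to a line, values as JSON. servo_tool: Moves the arm, as the interface text tells. Its arguments: {"type":"object","properties":{"motion":{"type":"array"},"grip_force":{"type":"number"}},"required":["motion"]}

```bash
mkdir -p pics; cat > h.py <<'E'
import numpy as np, cv2
from workcell import monitor, eyes, ticket, models
def w(cam,p):
    T=np.array(eyes.camera_info(cam)["extrinsics"]);return (np.linalg.inv(T)@np.r_[p,1])[:3]
def px(cam,u,v,d):
    i=eyes.camera_info(cam);K=np.array(i["intrinsics"]);x=(u-K[0,2])/K[0,0];y=(v-K[1,2])/K[1,1]
    a,b=x,y
    for _ in range(10):
        s=1+i["k1"]*(a*a+b*b);a,b=x/s,y/s
    return w(cam,[a*d,b*d,d])
E
python3 - <<'E'
from h import *
o=monitor.get_obs();print(o)
for c in("top","side"):
    im,d=eyes.camera(c);cv2.imwrite(f"pics/{c}0.png",im);np.save(f"pics/{c}0.npy",d)
    print(c,np.array(eyes.camera_info(c)["extrinsics"]).round(3).tolist())
    for t in("hub","pivot","handle_end","pad","rail","glue","varnish","mallet","press"):
        for r in models.boxes_of(c,t)[:2]: print(c,t,round(r["confidence"],2),w(c,r["point"]).round(3))
E
```

```text
{'clock': 0.0, 'joint_pos': array([-1.15963604,  0.3328245 , -0.06472213,  1.46095078,  0.02160323,
        1.34989772, -0.08850734]), 'joint_velocities': array([-0.00099509, -0.00105873, -0.00105534,  0.0019482 ,  0.0010367 ,
       -0.00140177, -0.00088026]), 'tau': array([-1.48544688e-03, -6.25440788e+01,  4.84745682e-02, -3.91605663e+01,
        1.61324884e-02,  9.81865218e-03, -4.07818982e-05]), 'position': array([0.26251364, 0.56677913, 0.23054106]), 'ee_rot': array([ 8.42690022e-01,  5.38398596e-01, -5.66170934e-04,  3.98350716e-04]), 'ft_force': array([ 0.33856262, -0.97401834, -0.32171862]), 'torque': array([ 0.01339805,  0.0107213 , -0.00304774]), 'grip_width': 1.0016640335476756}
top [[-0.015, -1.0, 0.016, -0.016], [-0.998, 0.014, -0.069, 0.526], [0.069, -0.017, -0.997, 1.579], [0.0, 0.0, 0.0, 1.0]]
top hub 0.87 [0.56  0.025 0.202]
top pivot 0.58 [0.567 0.03  0.203]
top handle_end 0.49 [0.567 0.033 0.204]
top rail 0.6 [0.605 0.047 0.054]
top rail 0.33 [0.561 0.027 0.202]
top glue 0.73 [0.592 0.344 0.104]
top glue 0.5 [0.566 0.03  0.2  ]
top varnish 0.88 [ 0.559 -0.389  0.087]
top press 0.85 [0.566 0.048 0.028]
side [[-0.997, -0.082, 0.012, 0.52], [-0.053, 0.518, -0.854, 0.167], [0.064, -0.851, -0.521, 1.528], [0.0, 0.0, 0.0, 1.0]]
side hub 0.51 [0.565 0.036 0.194]
side hub 0.2 [0.57  0.051 0.203]
side handle_end 0.67 [0.569 0.046 0.201]
side rail 0.67 [0.547 0.068 0.051]
side glue 0.66 [0.594 0.376 0.082]
side varnish 0.83 [ 0.562 -0.371  0.056]
side varnish 0.43 [ 0.38  -0.334  0.018]
side mallet 0.72 [ 0.38  -0.335  0.02 ]
side press 0.88 [0.571 0.104 0.072]
```

```bash
python3 - <<'E'
from h import *
# crop around the press in both
for c in("top","side"):
    im=cv2.imread(f"pics/{c}0.png");T=np.array(eyes.camera_info(c)["extrinsics"]);K=np.array(eyes.camera_info(c)["intrinsics"])
    p=T@[.566,.04,.17,1];u,v=(K@(p[:3]/p[2]))[:2].astype(int);print(c,u,v)
    k=im[max(0,v-75):v+75,max(0,u-100):u+100];cv2.imwrite(f"pics/{c}0c.png",cv2.resize(k,None,fx=4,fy=4,interpolation=cv2.INTER_CUBIC))
    d=np.load(f"pics/{c}0.npy");b,g,r=[im[...,i].astype(int) for i in range(3)]
    m=(r>110)&(r>2.2*g)&(r>2*b);m[:v-75]=0;m[v+75:]=0;m[:,:u-100]=0;m[:,u+100:]=0
    P=np.array([px(c,x,y,d[y,x]) for y,x in zip(*np.nonzero(m)) if d[y,x]>0]);print(len(P),np.median(P,0).round(3))
    P=P[(P[:,2]>.175)&(P[:,2]<.22)];q=P.mean(0);U,S,V=np.linalg.svd(P-q,full_matrices=False)
    s=(P-q)@V[0];print(q.round(4),V[0].round(3),np.percentile(s,[0,2,98,100]).round(4),P[s.argmin()].round(3),P[s.argmax()].round(3))
E
```

```text
top 300 213
191 [0.567 0.038 0.204]
[0.5669 0.039  0.2044] [-0.258 -0.962 -0.09 ] [-0.0358 -0.0343  0.0347  0.0357] [0.571 0.075 0.211] [0.559 0.004 0.202]
side 294 250
63 [0.568 0.04  0.204]
[0.5676 0.0392 0.2046] [0.252 0.96  0.126] [-0.0426 -0.0352  0.0364  0.0377] [ 0.555 -0.001  0.195] [0.58  0.074 0.211]
```

View pics/top0.png

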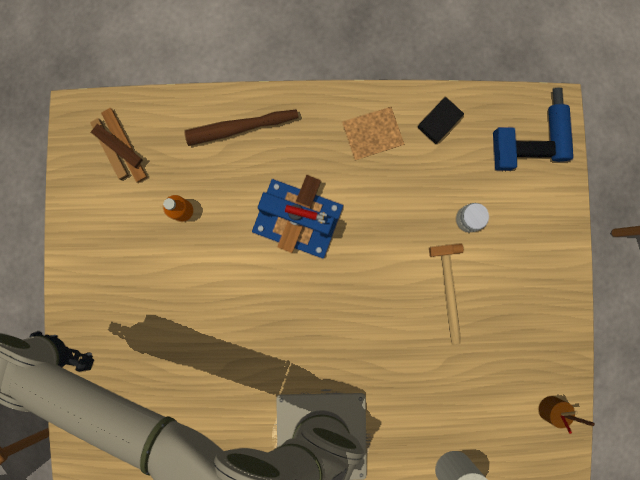

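View pics/side0.png

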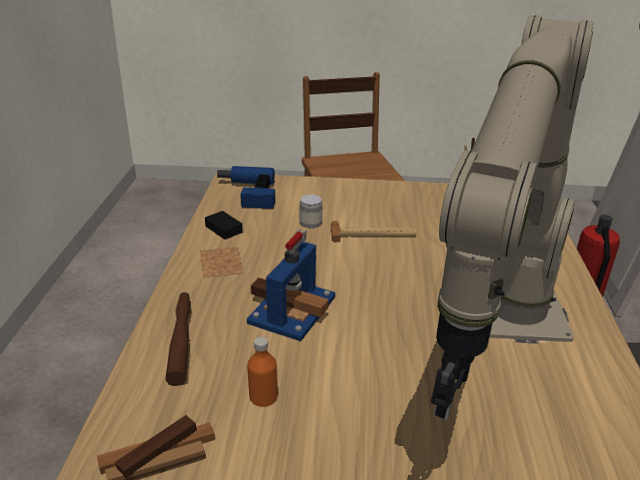

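View pics/top0c.png

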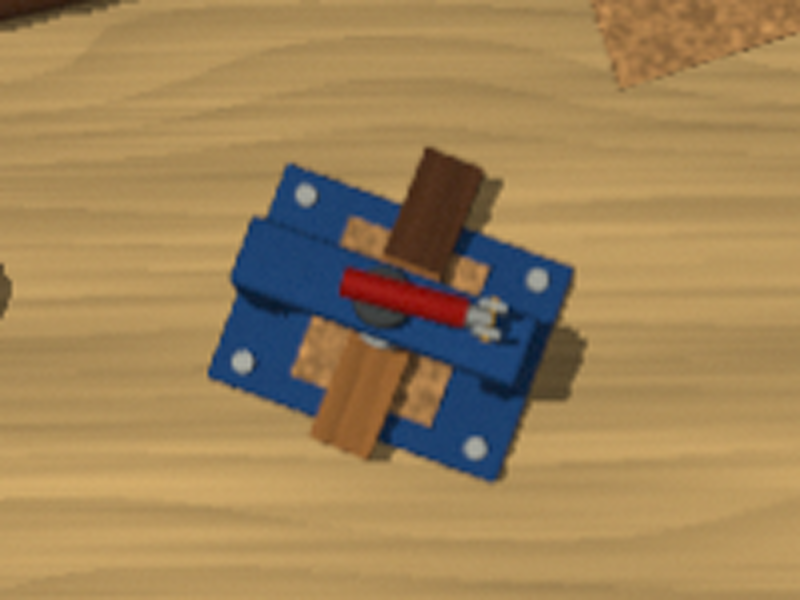

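The top view shows the handle folded: its free end is at crop (343,283), pointing +y, and its pivot is at (485,318). The side view agrees. I'll cross-check the hub against the press bolts at crop (306,195), (537,280), (242,361) and (475,448).

```bash
cat >> h.py <<'E'
from scipy.spatial.transform import Rotation as R
def atz(cam,u,v,z):
    a=px(cam,u,v,1.);b=px(cam,u,v,2.);return a+(b-a)*(z-a[2])/(b[2]-a[2])
def rel(p,yaw=None,o=None):
    """shift/turn in present tool axes to world TCP p, tool down with x axis at yaw"""
    o=o or monitor.get_obs();r=R.from_quat(o["ee_rot"]);p=np.array(p)
    q=r if yaw is None else R.from_matrix(np.c_[[np.cos(yaw),np.sin(yaw),0],[np.sin(yaw),-np.cos(yaw),0],[0,0,-1]])
    return (r.inv().apply(p-o["position"])).round(4),((r.inv()*q).as_rotvec(degrees=True)).round(2)
E
python3 - <<'E'
from h import *
f=lambda x,y:(200+x/4-.5,138+y/4-.5)
B=np.array([atz("top",*f(*q),.020) for q in((306,195),(537,280),(242,361),(475,448))]);print("press",B.mean(0).round(4),B.round(3).tolist())
print("boss",atz("top",*f(381,300),.172).round(4),"end",atz("top",*f(343,284),.2).round(4),"pin",atz("top",*f(487,319),.192).round(4))
c=np.array([.5672,.0391]);d=np.array([.255,.967]);piv=c-.051*d;print("piv",piv,"hub",piv+.065*d)
g=piv+.072*d;print(g,rel([*g,.28],np.arctan2(-.255,.967)))
E
```

```text
press [0.5717 0.0535 0.02  ] [[0.654, 0.107, 0.02], [0.597, -0.042, 0.02], [0.547, 0.149, 0.02], [0.489, -0.0, 0.02]]
boss [0.5691 0.0537 0.172 ] end [0.5756 0.0745 0.2   ] pin [ 0.5551 -0.0079  0.192 ]
piv [ 0.554195 -0.010217] hub [0.57077  0.052638]
[0.572555 0.059407] (array([-0.3304,  0.4946, -0.0487]), array([-1.000e-02, -0.000e+00,  7.992e+01]))
```

>>> servo_tool(
  motion=[
    [1,-0.03,0.05,-0.05,0,0,10],
    [1,-0.06,0.1,-0.05,0,0,20],
    [1,-0.1,0.15,-0.05,0,0,30],
    [1,-0.14,0.2,-0.05,0,0,40],
    [1,-0.17,0.25,-0.05,0,0,50],
    [0.8,-0.21,0.3,-0.05,0,0,60],
    [0.7,-0.24,0.35,-0.05,0,0,70],
    [0.6,-0.27,0.4,-0.05,0,0,79.9],
    [0.5,-0.3,0.45,-0.05,0,0,79.9],
    [0.5,-0.3304,0.4946,-0.05,0,0,79.9],
    [0.5,-0.3304,0.4946,-0.05,0,0,79.9],
    [0.5,-0.3304,0.4946,-0.05,0,0,79.9],
    [0.5,-0.3304,0.4946,-0.05,0,0,79.9],
  ],
  grip_force=30,
)

```text
clock: 2.62
position: [0.5722, 0.0609, 0.2813]
ee_rot: [0.992, -0.127, -0.0, -0.0]
ft_force: [0.2, 0.8, 0.2]
grip_width: 0.498
```

```bash
python3 - <<'E'
from h import *
o=monitor.get_obs();print(o["joint_pos"].round(2),o["ft_force"],o["grip_width"])
print(rel([.5726,.0594,.183],np.arctan2(-.255,.967)))
im,d=eyes.camera("top");cv2.imwrite("pics/t1.png",im)
im,d=eyes.camera("side");cv2.imwrite("pics/s1.png",cv2.resize(im[150:350,180:450],None,fx=2.9,fy=2.9))
E
```

```text
[-0.58  0.2   0.47  1.54 -0.09  1.42 -0.36] [0.16267372 0.76595718 0.21774003] 0.4983628485386657
(array([0.0008, 0.0015, 0.0983]), array([-0.04,  0.02,  0.15]))
```

View pics/s1.png

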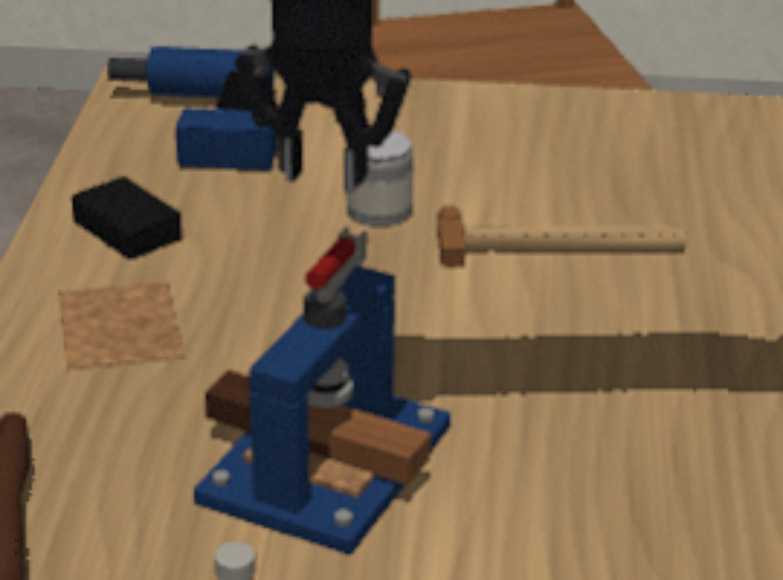

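The fingers straddle the sleeve, and the pad is clear of the rail. Next I'll descend and grip.

>>> servo_tool(
  motion=[
    [0.5,0.0008,0.0015,0.04,0,0,0],
    [0.5,0.0008,0.0015,0.075,0,0,0],
    [0.5,0.0008,0.0015,0.098,0,0,0],
    [0.5,0.0008,0.0015,0.098,0,0,0],
    [0,0.0008,0.0015,0.098,0,0,0],
    [0,0.0008,0.0015,0.098,0,0,0],
    [0,0.0008,0.0015,0.098,0,0,0],
    [0,0.0008,0.0015,0.098,0,0,0],
    [0,0.0008,0.0015,0.098,0,0,0],
    [0,0.0008,0.0015,0.098,0,0,0],
  ],
  grip_force=25,
)

```text
clock: 3.98
position: [0.5736, 0.0582, 0.1838]
ee_rot: [0.992, -0.128, 0.001, -0.0]
ft_force: [5.9, 2.5, 1.9]
grip_width: 0.202
```

```bash
python3 - <<'E'
from h import *
o=monitor.get_obs();p=o["position"];print(p,o["ft_force"],o["torque"],o["grip_width"])
d=np.array([.255,.967]);piv=np.array([.5542,-.0102])
g=np.r_[p[:2],p[2]+.019];r=(g[:2]-piv)@d;h=g[2]-.192;print("r",r,"h",h,"off",(g[:2]-piv)@[.967,-.255])
L=.0722;a0=np.arcsin(max(h,.002)/L);Rr=R.from_quat(o["ee_rot"]).inv()
for a in np.linspace(a0,1.53,12)[1:]:
    dx=L*(np.cos(a)-np.cos(a0));dz=L*(np.sin(a)-np.sin(a0))
    print(round(a,2),Rr.apply(np.r_[d*dx,dz]).round(4))
E
```

```text
[0.5736183  0.05819711 0.18376724] [5.92651592 2.47145094 1.86016084] [ 0.36494525 -0.99953895  0.08059615] 0.2015731933124163
r 0.07109166849215498 h 0.010767242643215713 off 0.001336232259915309
0.28 [ 0.      0.0019 -0.0089]
0.4 [ 0.      0.0049 -0.0174]
0.53 [ 0.      0.0089 -0.0255]
0.65 [ 0.     0.014 -0.033]
0.78 [ 0.      0.0199 -0.0399]
0.9 [ 0.      0.0266 -0.0459]
1.03 [ 0.      0.0341 -0.0511]
1.15 [ 0.      0.0421 -0.0553]
1.28 [ 0.      0.0506 -0.0584]
1.4 [ 0.      0.0594 -0.0605]
1.53 [ 0.      0.0684 -0.0614]
```

>>> servo_tool(
  motion=[
    [0,0.001,0.001,-0.008,0,0,0],
    [0,0.001,0.0033,-0.0168,0,0,0],
    [0,0.001,0.0068,-0.0253,0,0,0],
    [0,0.001,0.0115,-0.0333,0,0,0],
    [0,0.001,0.0173,-0.0407,0,0,0],
    [0,0.001,0.0241,-0.0472,0,0,0],
    [0,0.001,0.0317,-0.0528,0,0,0],
    [0,0.001,0.04,-0.0574,0,0,0],
    [0,0.001,0.0489,-0.0609,0,0,0],
    [0,0.001,0.0582,-0.0634,0,0,0],
    [0,0.001,0.0685,-0.0645,0,0,0],
    [0,0.001,0.0685,-0.0645,0,0,0],
    [0,0.001,0.0685,-0.0645,0,0,0],
  ],
)

```text
clock: 5.6
position: [0.5566, -0.0091, 0.2486]
ee_rot: [0.992, -0.129, 0.0, 0.0]
ft_force: [-4.3, 1.6, 6.0]
grip_width: 0.202
```

```bash
cat >> h.py <<'E'
def red(c,name,view=True):
    im,d=eyes.camera(c);b,g,r=[im[...,i].astype(int) for i in range(3)]
    m=(r>110)&(r>2.2*g)&(r>2*b)&(d>0)
    P=np.array([px(c,x,y,d[y,x]) for y,x in zip(*np.nonzero(m))])
    P=P[(abs(P[:,0]-.57)<.12)&(abs(P[:,1]-.053)<.12)&(P[:,2]>.15)]
    print(c,"red n",len(P),"mean",P.mean(0).round(4) if len(P) else 0,"zrange",np.percentile(P[:,2],[2,98]).round(3) if len(P) else 0)
    if len(P)>10:
        A=np.polyfit(P[:,2],P[:,:2],1);print("dxy/dz",A[0].round(3),"at z=.24",(A[0]*.24+A[1]).round(4))
    cv2.imwrite(f"pics/{name}.png",cv2.resize(im[130:330,180:450],None,fx=2.9,fy=2.9,interpolation=cv2.INTER_CUBIC))
E
python3 - <<'E'
from h import *
o=monitor.get_obs();print(o["position"],o["ft_force"],o["torque"],o["grip_width"]);red("side","s2");red("top","t2")
E
```

```text
[ 0.55655867 -0.00913619  0.24860892] [-4.31932941  1.59954346  6.04221448] [0.46248984 0.76387452 0.01237413] 0.20199927822697625
side red n 6 mean [0.5582 0.0057 0.2777] zrange [0.276 0.279]
top red n 0 mean 0 zrange 0
```

View pics/s2.png

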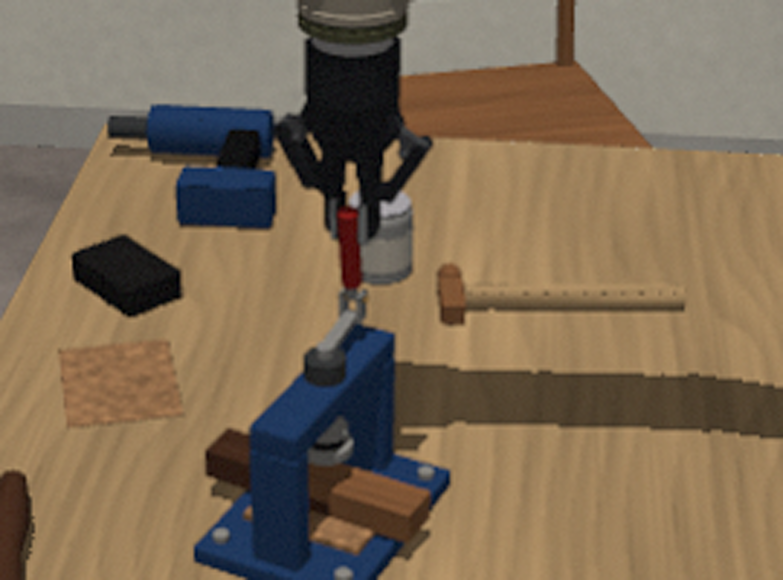

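The handle is upright in the jaws: the sleeve runs from (350,210) to (352,288). I'll measure its lean with a looser colour mask.

```bash
sed -i 's/m=(r>110)&(r>2.2\*g)&(r>2\*b)&(d>0)/m=(r>60)\&(r>2*g)\&(r>1.8*b)\&(d>0)/' h.py
python3 - <<'E'
from h import *
red("side","s3")
o=monitor.get_obs();print(rel([.5542,-.0102,.2486]))
E
```

```text
Traceback (most recent call last):
  File "h.py", line 22, in red
    P=np.array([px(c,x,y,d[y,x]) for y,x in zip(*np.nonzero(m))])
                ~~^^^^^^^^^^^^^^
  File "h.py", line 10, in px
    return w(cam,[a*d,b*d,d])
  File "h.py", line 4, in w
    T=np.array(eyes.camera_info(cam)["extrinsics"]);return (np.linalg.inv(T)@np.r_[p,1])[:3]
               ~~~~~~~~~~~~~~~~^^^^^
ValueError: time passes only in moves, steps and waits
```

```bash
cat > /tmp/s.py <<'E'
s=open('h.py').read()
s=s.replace("def w(cam","import functools\nci=functools.lru_cache(None)(eyes.camera_info)\ndef w(cam",1).replace('eyes.camera_info(cam)','ci(cam)')
open('h.py','w').write(s)
E
python3 /tmp/s.py
python3 - <<'E'
from h import *
red("side","s3")
o=monitor.get_obs();print(o["clock"],o["position"],o["ft_force"],rel([.5542,-.0102,.2486]))
E
```

```text
side red n 163 mean [0.5571 0.004  0.2478] zrange [0.212 0.28 ]
dxy/dz [0.045 0.082] at z=.24 [0.5568 0.0033]
5.8 [ 0.55656147 -0.0091136   0.24854766] [-4.33848511  1.91035531  6.94394582] (array([-0.002 ,  0.0017, -0.0001]), array([0., 0., 0.]))
```

The lean is about 0.09 rad inward, so the fold is about 1.48, and the fitted pivot agrees with the plan. Next I'll crank along the circle around the hub at (0.571, 0.053).

```bash
cat >> h.py <<'E'
HUB=np.array([.571,.053])
def rep():
    o=monitor.get_obs();q=o["position"][:2]-HUB;n=q/np.linalg.norm(q);t=np.array([n[1],-n[0]]) # t: clockwise
    f=o["ft_force"];phi=np.degrees(np.arctan2(q[1],q[0]))
    print("clk",round(o["clock"],2),"phi",round(phi,1),"rad",np.linalg.norm(q).round(4),"z",o["position"][2].round(4),"push",(-f[:2]@t).round(2),"radial",(f[:2]@n).round(2),"fz",f[2].round(1),"Tz",o["torque"].round(2),"q7",o["joint_pos"].round(2))
    return o,phi
def arc(steps,r=.0655,dz=0):
    o,phi=rep();Rr=R.from_quat(o["ee_rot"]).inv();p0=o["position"]
    rows=[[0,*[float(x) for x in Rr.apply(np.r_[HUB+r*np.array([np.cos(a),np.sin(a)]),p0[2]+dz]-p0).round(4)],0,0,0] for a in np.radians(phi-np.array(steps))]
    print(rows)
E
python3 - <<'E'
from h import *
arc([0,2]+list(range(6,77,4)),dz=.001)
E
```

```text
clk 5.8 phi -103.1 rad 0.0638 z 0.2485 push -4.66 radial -0.88 fz 6.9 Tz [ 0.43  0.8  -0.05] q7 [-0.51  0.17  0.51  1.65 -0.09  1.34 -0.25]
[[0, 0.0001, 0.0017, -0.001, 0, 0, 0], [0, -0.0022, 0.0018, -0.001, 0, 0, 0], [0, -0.0068, 0.0016, -0.001, 0, 0, 0], [0, -0.0113, 0.0011, -0.001, 0, 0, 0], [0, -0.0158, 0.0003, -0.001, 0, 0, 0], [0, -0.0203, -0.0009, -0.001, 0, 0, 0], [0, -0.0246, -0.0023, -0.001, 0, 0, 0], [0, -0.0288, -0.0041, -0.001, 0, 0, 0], [0, -0.0329, -0.0061, -0.001, 0, 0, 0], [0, -0.0369, -0.0084, -0.001, 0, 0, 0], [0, -0.0407, -0.011, -0.001, 0, 0, 0], [0, -0.0443, -0.0138, -0.001, 0, 0, 0], [0, -0.0476, -0.0169, -0.001, 0, 0, 0], [0, -0.0508, -0.0202, -0.001, 0, 0, 0], [0, -0.0537, -0.0237, -0.001, 0, 0, 0], [0, -0.0564, -0.0274, -0.001, 0, 0, 0], [0, -0.0588, -0.0313, -0.001, 0, 0, 0], [0, -0.0609, -0.0354, -0.001, 0, 0, 0], [0, -0.0627, -0.0395, -0.001, 0, 0, 0], [0, -0.0643, -0.0438, -0.001, 0, 0, 0]]
```

>>> servo_tool(
  motion=[
    [0,0.0001,0.0017,-0.001,0,0,0],
    [0,-0.0022,0.0018,-0.001,0,0,0],
    [0,-0.0068,0.0016,-0.001,0,0,0],
    [0,-0.0113,0.0011,-0.001,0,0,0],
    [0,-0.0158,0.0003,-0.001,0,0,0],
    [0,-0.0203,-0.0009,-0.001,0,0,0],
    [0,-0.0246,-0.0023,-0.001,0,0,0],
    [0,-0.0288,-0.0041,-0.001,0,0,0],
    [0,-0.0329,-0.0061,-0.001,0,0,0],
    [0,-0.0369,-0.0084,-0.001,0,0,0],
  ],
  grip_force=45,
)

```text
clock: 7.05
position: [0.5241, 0.0067, 0.2491]
ee_rot: [0.992, -0.13, 0.002, 0.001]
ft_force: [7.3, -4.6, -1.3]
grip_width: 0.196
```

```bash
python3 - <<'E'
from h import *
red("side","s4")
arc(list(range(4,81,4)),r=.065)
E
```

```text
side red n 185 mean [0.526  0.0199 0.2479] zrange [0.211 0.28 ]
dxy/dz [0.066 0.019] at z=.24 [0.5255 0.0198]
clk 7.1 phi -135.8 rad 0.0658 z 0.2491 push 7.2 radial -1.26 fz -0.6 Tz [-0.32 -0.74 -0.12] q7 [-0.55  0.09  0.48  1.73 -0.04  1.33 -0.32]
[[0, -0.0034, -0.0032, -0.0, 0, 0, 0], [0, -0.007, -0.0059, -0.0, 0, 0, 0], [0, -0.0104, -0.0089, -0.0, 0, 0, 0], [0, -0.0136, -0.0121, -0.0001, 0, 0, 0], [0, -0.0166, -0.0155, -0.0001, 0, 0, 0], [0, -0.0193, -0.0191, -0.0001, 0, 0, 0], [0, -0.0218, -0.0229, -0.0001, 0, 0, 0], [0, -0.024, -0.0269, -0.0001, 0, 0, 0], [0, -0.0259, -0.031, -0.0001, 0, 0, 0], [0, -0.0276, -0.0353, -0.0001, 0, 0, 0], [0, -0.0289, -0.0396, -0.0001, 0, 0, 0], [0, -0.0299, -0.044, -0.0002, 0, 0, 0], [0, -0.0306, -0.0485, -0.0002, 0, 0, 0], [0, -0.031, -0.053, -0.0002, 0, 0, 0], [0, -0.0311, -0.0576, -0.0002, 0, 0, 0], [0, -0.0309, -0.0621, -0.0002, 0, 0, 0], [0, -0.0303, -0.0666, -0.0002, 0, 0, 0], [0, -0.0295, -0.071, -0.0002, 0, 0, 0], [0, -0.0283, -0.0754, -0.0002, 0, 0, 0], [0, -0.0268, -0.0797, -0.0002, 0, 0, 0]]
```

Cranking works: the push is about 7 N and the fold about 1.51. I'll now compute rows from the commanded pose instead of the measured one, because the arm lags about 2 mm under load.

```bash
cat >> h.py <<'E'
def arc2(c,steps,r=.065):
    "c: commanded xy"
    o,_=rep();Rr=R.from_quat(o["ee_rot"]).inv();c=np.array(c);q=c-HUB;phi=np.degrees(np.arctan2(q[1],q[0]));print("cmd phi",phi.round(1))
    for s in steps:
        a=np.radians(phi-s);p=HUB+r*np.array([np.cos(a),np.sin(a)]);x=Rr.apply(np.r_[p-c,0])
        print([0,*[float(v) for v in x.round(4)][:2],0,0,0,0],end=", " if s!=steps[-1] else "\n")
    print("end cmd",p.round(4))
E
python3 - <<'E'
from h import *
arc2([.5230,.0087],list(range(4,81,4)))
E
```

```text
clk 7.1 phi -135.8 rad 0.0658 z 0.2491 push 7.2 radial -1.26 fz -0.6 Tz [-0.32 -0.74 -0.12] q7 [-0.55  0.09  0.48  1.73 -0.04  1.33 -0.32]
cmd phi -137.3
[0, -0.0036, -0.0028, 0, 0, 0, 0], [0, -0.0071, -0.0057, 0, 0, 0, 0], [0, -0.0105, -0.0087, 0, 0, 0, 0], [0, -0.0136, -0.012, 0, 0, 0, 0], [0, -0.0165, -0.0155, 0, 0, 0, 0], [0, -0.0191, -0.0192, 0, 0, 0, 0], [0, -0.0215, -0.0231, 0, 0, 0, 0], [0, -0.0236, -0.0271, 0, 0, 0, 0], [0, -0.0254, -0.0312, 0, 0, 0, 0], [0, -0.0269, -0.0355, 0, 0, 0, 0], [0, -0.0282, -0.0399, 0, 0, 0, 0], [0, -0.0291, -0.0443, 0, 0, 0, 0], [0, -0.0297, -0.0488, 0, 0, 0, 0], [0, -0.03, -0.0533, 0, 0, 0, 0], [0, -0.0299, -0.0579, 0, 0, 0, 0], [0, -0.0296, -0.0624, 0, 0, 0, 0], [0, -0.0289, -0.0669, 0, 0, 0, 0], [0, -0.0279, -0.0713, 0, 0, 0, 0], [0, -0.0267, -0.0757, 0, 0, 0, 0], [0, -0.0251, -0.0799, 0, 0, 0, 0]
end cmd [0.5193 0.0924]
```

>>> servo_tool(
  motion=[
    [0,-0.0036,-0.0028,0,0,0,0],
    [0,-0.0071,-0.0057,0,0,0,0],
    [0,-0.0105,-0.0087,0,0,0,0],
    [0,-0.0136,-0.012,0,0,0,0],
    [0,-0.0165,-0.0155,0,0,0,0],
    [0,-0.0191,-0.0192,0,0,0,0],
    [0,-0.0215,-0.0231,0,0,0,0],
    [0,-0.0236,-0.0271,0,0,0,0],
    [0,-0.0254,-0.0312,0,0,0,0],
    [0,-0.0269,-0.0355,0,0,0,0],
    [0,-0.0282,-0.0399,0,0,0,0],
    [0,-0.0291,-0.0443,0,0,0,0],
    [0,-0.0297,-0.0488,0,0,0,0],
    [0,-0.03,-0.0533,0,0,0,0],
    [0,-0.0299,-0.0579,0,0,0,0],
    [0,-0.0296,-0.0624,0,0,0,0],
    [0,-0.0289,-0.0669,0,0,0,0],
    [0,-0.0279,-0.0713,0,0,0,0],
    [0,-0.0267,-0.0757,0,0,0,0],
    [0,-0.0251,-0.0799,0,0,0,0],
  ],
)

```text
clock: 9.6
position: [0.5204, 0.0886, 0.249]
ee_rot: [0.991, -0.13, 0.001, 0.002]
ft_force: [2.3, -9.3, 0.5]
grip_width: 0.193
```

```bash
python3 - <<'E'
from h import *
arc2([.5193,.0924],list(range(4,49,4)))
red("side","s5")
E
```

```text
clk 9.6 phi 144.9 rad 0.0619 z 0.249 push 6.3 radial -7.22 fz 0.5 Tz [-1.9  -1.09 -0.05] q7 [-0.64  0.1   0.41  1.71 -0.04  1.34 -0.48]
cmd phi 142.7
[0, 0.0019, -0.0041, 0, 0, 0, 0], [0, 0.004, -0.0081, 0, 0, 0, 0], [0, 0.0064, -0.012, 0, 0, 0, 0], [0, 0.0091, -0.0156, 0, 0, 0, 0], [0, 0.0121, -0.0191, 0, 0, 0, 0], [0, 0.0152, -0.0223, 0, 0, 0, 0], [0, 0.0186, -0.0253, 0, 0, 0, 0], [0, 0.0222, -0.0281, 0, 0, 0, 0], [0, 0.026, -0.0306, 0, 0, 0, 0], [0, 0.0299, -0.0329, 0, 0, 0, 0], [0, 0.034, -0.0348, 0, 0, 0, 0], [0, 0.0382, -0.0365, 0, 0, 0, 0]
end cmd [0.5657 0.1178]
side red n 194 mean [0.5221 0.1027 0.2468] zrange [0.21  0.281]
dxy/dz [-0.002 -0.009] at z=.24 [0.5221 0.1028]
```

The inward radial load is 7 N with the handle vertical, so it's at its stop. My hub estimate is about 3 mm too far +y, so I'll correct it to (0.572, 0.050) and carry on.

```bash
sed -i 's/^HUB=.*/HUB=np.array([.572,.050])/' h.py; python3 - <<'E'
from h import *
arc2([.5193,.0924],list(range(4,49,4)),r=.0645)
E
```

```text
clk 9.65 phi 142.7 rad 0.0646 z 0.249 push 5.64 radial -7.98 fz 1.1 Tz [-1.98 -1.27 -0.07] q7 [-0.64  0.1   0.41  1.71 -0.04  1.34 -0.48]
cmd phi 141.2
[0, 0.0048, -0.0028, 0, 0, 0, 0], [0, 0.0071, -0.0067, 0, 0, 0, 0], [0, 0.0096, -0.0104, 0, 0, 0, 0], [0, 0.0123, -0.014, 0, 0, 0, 0], [0, 0.0154, -0.0173, 0, 0, 0, 0], [0, 0.0186, -0.0205, 0, 0, 0, 0], [0, 0.022, -0.0234, 0, 0, 0, 0], [0, 0.0257, -0.026, 0, 0, 0, 0], [0, 0.0295, -0.0284, 0, 0, 0, 0], [0, 0.0334, -0.0305, 0, 0, 0, 0], [0, 0.0376, -0.0324, 0, 0, 0, 0], [0, 0.0418, -0.0339, 0, 0, 0, 0]
end cmd [0.5684 0.1144]
```

>>> servo_tool(
  motion=[
    [0,0.0048,-0.0028,0,0,0,0],
    [0,0.0071,-0.0067,0,0,0,0],
    [0,0.0096,-0.0104,0,0,0,0],
    [0,0.0123,-0.014,0,0,0,0],
    [0,0.0154,-0.0173,0,0,0,0],
    [0,0.0186,-0.0205,0,0,0,0],
    [0,0.022,-0.0234,0,0,0,0],
    [0,0.0257,-0.026,0,0,0,0],
    [0,0.0295,-0.0284,0,0,0,0],
    [0,0.0334,-0.0305,0,0,0,0],
    [0,0.0376,-0.0324,0,0,0,0],
    [0,0.0418,-0.0339,0,0,0,0],
  ],
)

```text
clock: 11.15
position: [0.568, 0.112, 0.2489]
ee_rot: [0.992, -0.13, -0.0, 0.002]
ft_force: [-5.1, -5.5, 4.1]
grip_width: 0.191
```

```bash
python3 - <<'E'
from h import *
arc2([.5684,.1144],[3,6,9,12,15],r=.0645)
red("side","s6")
E
```

```text
clk 11.15 phi 93.7 rad 0.0621 z 0.2489 push 5.46 radial -5.14 fz 4.1 Tz [-1.03  1.01  0.07] q7 [-0.63  0.23  0.41  1.58 -0.09  1.36 -0.46]
cmd phi 93.2
[0, 0.0032, -0.001, 0, 0, 0, 0], [0, 0.0065, -0.0018, 0, 0, 0, 0], [0, 0.0098, -0.0024, 0, 0, 0, 0], [0, 0.0132, -0.0028, 0, 0, 0, 0], [0, 0.0166, -0.0031, 0, 0, 0, 0]
end cmd [0.5852 0.1131]
side red n 203 mean [0.5687 0.1244 0.2453] zrange [0.208 0.28 ]
dxy/dz [-0.021  0.191] at z=.24 [0.5688 0.1233]
```

View pics/s6.png

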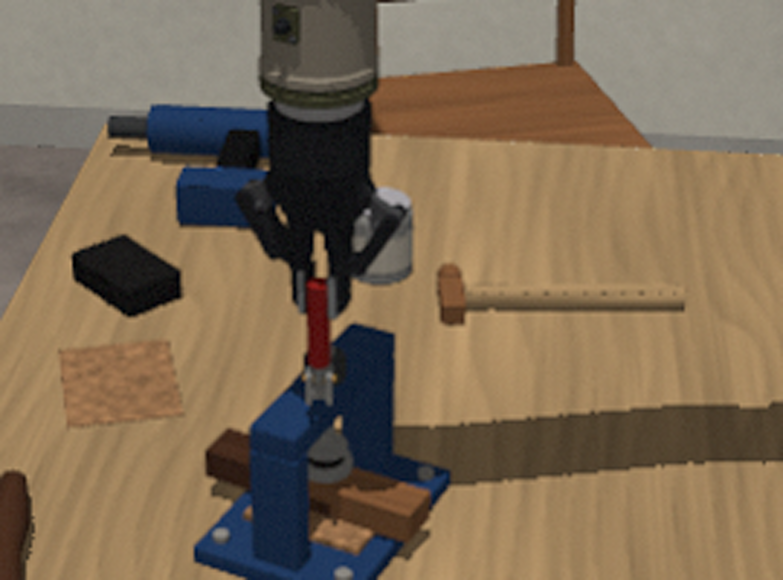

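The sleeve stands at (319,280)–(318,365), with the pin near (320,385) and the pad still above the rail. Depth-based lean is unreliable along the viewing ray, so I'll solve it from pixel geometry.

```bash
cat > lean.py <<'E'
from h import *
from scipy.optimize import least_squares
def lean(f,n):
    im=cv2.imread(f"pics/{f}.png").astype(int);b,g,r=[im[...,i] for i in range(3)]
    m=((r>60)&(r>2*g)&(r>1.8*b)).astype(np.uint8);k,L,S,C=cv2.connectedComponentsWithStats(m)
    cand=[i for i in range(1,k) if 250<C[i][0]<420 and 180<C[i][1]<380];i=max(cand,key=lambda i:S[i][4]);y,x=np.nonzero(L==i)
    t,bt=np.percentile(y,[1,99]);w_=lambda v:np.median(x[abs(y-v)<5])
    top=(180+w_(t)/2.9,130+t/2.9);bot=(180+w_(bt)/2.9,130+bt/2.9)
    rays=[(px("side",*q,1.),px("side",*q,2.)) for q in(top,bot)]
    cam=np.linalg.inv(np.array(ci("side")["extrinsics"]))[:3,3]
    # visible silhouette: top edge of end face = far rim ; bottom edge = near rim
    n=np.array([*n,0]);vd=np.array([-0.06,-.85,0]);
    def pts(p):  # p: pivot x,y, lean outward
        u=n*np.sin(p[2])+np.array([0,0,np.cos(p[2])]);e=np.array([0,-1,0.]);e-=u*(e@u);e/=np.linalg.norm(e);P=np.array([p[0],p[1],.192])
        return P+.088*u+.009*e,P+.014*u-.009*e
    def res(p):
        o=[]
        for X,(a,c) in zip(pts(p),rays):
            d=c-a;d/=np.linalg.norm(d);o+=list(np.cross(X-a,d)*1000)
        return o
    s=least_squares(res,[.57,.05,0]);print(f,"top",np.round(top,1),"bot",np.round(bot,1),"pivot",s.x[:2].round(4),"lean out",s.x[2].round(3),"res",np.abs(s.fun).max().round(2))
E
python3 - <<'E'
from lean import *
for f,a in(("s3",-104),("s4",-136),("s5",144),("s6",94)): lean(f,[np.cos(np.radians(a)),np.sin(np.radians(a))])
E
```

```text
s3 top [300.  202.4] bot [301. 229.] pivot [ 0.5533 -0.0175] lean out -0.283 res 1.37
s4 top [312.4 205.5] bot [313.4 233.2] pivot [0.5212 0.0098] lean out -0.117 res 3.18
s5 top [311.  222.1] bot [311.4 251.7] pivot [0.5215 0.0965] lean out -0.024 res 3.44
s6 top [288.6 226.6] bot [289.7 256.2] pivot [0.5705 0.1072] lean out 0.228 res 1.24
```

```bash
python3 - <<'E'
from h import *
arc2([.5684,.1144],range(3,22,3),r=.0640)
E
```

```text
clk 11.2 phi 93.3 rad 0.0621 z 0.2489 push 5.05 radial -4.74 fz 5.5 Tz [-1.05  0.76  0.04] q7 [-0.63  0.23  0.41  1.58 -0.09  1.36 -0.46]
cmd phi 93.2
[0, 0.0034, -0.0005, 0, 0, 0, 0], [0, 0.0066, -0.0013, 0, 0, 0, 0], [0, 0.0099, -0.0019, 0, 0, 0, 0], [0, 0.0132, -0.0023, 0, 0, 0, 0], [0, 0.0166, -0.0026, 0, 0, 0, 0], [0, 0.0199, -0.0027, 0, 0, 0, 0], [0, 0.0233, -0.0026, 0, 0, 0, 0]
end cmd [0.5916 0.1109]
```

>>> servo_tool(
  motion=[
    [0,0.0034,-0.0005,0,0,0,0],
    [0,0.0066,-0.0013,0,0,0,0],
    [0,0.0099,-0.0019,0,0,0,0],
    [0,0.0132,-0.0023,0,0,0,0],
    [0,0.0166,-0.0026,0,0,0,0],
    [0,0.0199,-0.0027,0,0,0,0],
    [0,0.0233,-0.0026,0,0,0,0],
  ],
)

```text
clock: 12.08
position: [0.5907, 0.1091, 0.2488]
ee_rot: [0.992, -0.129, -0.001, 0.001]
ft_force: [-8.4, -3.4, 5.6]
grip_width: 0.196
```

```bash
python3 - <<'E'
from h import *
arc2([.5916,.1109],[3,6,9,12],r=.0640)
E
```

```text
clk 12.07 phi 72.5 rad 0.062 z 0.2488 push 6.99 radial -5.79 fz 5.6 Tz [-0.58  1.65  0.08] q7 [-0.6   0.28  0.42  1.52 -0.11  1.37 -0.43]
cmd phi 72.2
[0, 0.0033, 0.0002, 0, 0, 0, 0], [0, 0.0067, 0.0007, 0, 0, 0, 0], [0, 0.01, 0.0013, 0, 0, 0, 0], [0, 0.0132, 0.0021, 0, 0, 0, 0]
end cmd [0.6038 0.1055]
```

>>> servo_tool(
  motion=[
    [0,0.0033,0.0002,0,0,0,0],
    [0,0.0067,0.0007,0,0,0,0],
    [0,0.01,0.0013,0,0,0,0],
    [0,0.0132,0.0021,0,0,0,0],
  ],
)

```text
clock: 12.58
position: [0.6027, 0.1041, 0.2488]
ee_rot: [0.992, -0.129, -0.001, 0.001]
ft_force: [-9.0, -3.1, 6.1]
grip_width: 0.194
```

```bash
python3 - <<'E'
from h import *
arc2([.6038,.1055],[3,6,9,12],r=.0640)
E
```

```text
clk 12.57 phi 60.4 rad 0.0622 z 0.2488 push 6.3 radial -7.09 fz 6.1 Tz [-0.28  1.96  0.1 ] q7 [-0.58  0.31  0.43  1.49 -0.13  1.37 -0.41]
cmd phi 60.2
[0, 0.0032, 0.0009, 0, 0, 0, 0], [0, 0.0064, 0.002, 0, 0, 0, 0], [0, 0.0095, 0.0033, 0, 0, 0, 0], [0, 0.0125, 0.0048, 0, 0, 0, 0]
end cmd [0.6147 0.0977]
```

```bash
python3 - <<'E'
from h import *
arc2([.6038,.1055],[3,6,9,12],r=.0625)
E
```

```text
clk 12.57 phi 60.4 rad 0.0622 z 0.2488 push 6.3 radial -7.09 fz 6.1 Tz [-0.28  1.96  0.1 ] q7 [-0.58  0.31  0.43  1.49 -0.13  1.37 -0.41]
cmd phi 60.2
[0, 0.0028, 0.0023, 0, 0, 0, 0], [0, 0.0058, 0.0034, 0, 0, 0, 0], [0, 0.0089, 0.0047, 0, 0, 0, 0], [0, 0.0118, 0.0061, 0, 0, 0, 0]
end cmd [0.6137 0.0966]
```

>>> servo_tool(
  motion=[
    [0,0.0028,0.0023,0,0,0,0],
    [0,0.0058,0.0034,0,0,0,0],
    [0,0.0089,0.0047,0,0,0,0],
    [0,0.0118,0.0061,0,0,0,0],
  ],
)

```text
clock: 13.08
position: [0.6127, 0.0969, 0.2489]
ee_rot: [0.992, -0.128, -0.001, 0.0]
ft_force: [-6.3, 2.5, 5.5]
grip_width: 0.195
```

```bash
python3 - <<'E'
from h import *
arc2([.6137,.0966],[3,6,9,12],r=.0625)
red("side","s7")
E
```

```text
clk 13.07 phi 49.1 rad 0.0621 z 0.2489 push 6.43 radial -2.22 fz 5.5 Tz [0.77 1.6  0.02] q7 [-0.56  0.33  0.43  1.47 -0.14  1.38 -0.39]
cmd phi 48.2
[0, 0.0029, 0.0016, 0, 0, 0, 0], [0, 0.0056, 0.0033, 0, 0, 0, 0], [0, 0.0083, 0.0052, 0, 0, 0, 0], [0, 0.0109, 0.0072, 0, 0, 0, 0]
end cmd [0.6225 0.0869]
side red n 198 mean [0.6134 0.1118 0.2472] zrange [0.21 0.28]
dxy/dz [ 0.046 -0.014] at z=.24 [0.613  0.1119]
```

View pics/s7.png

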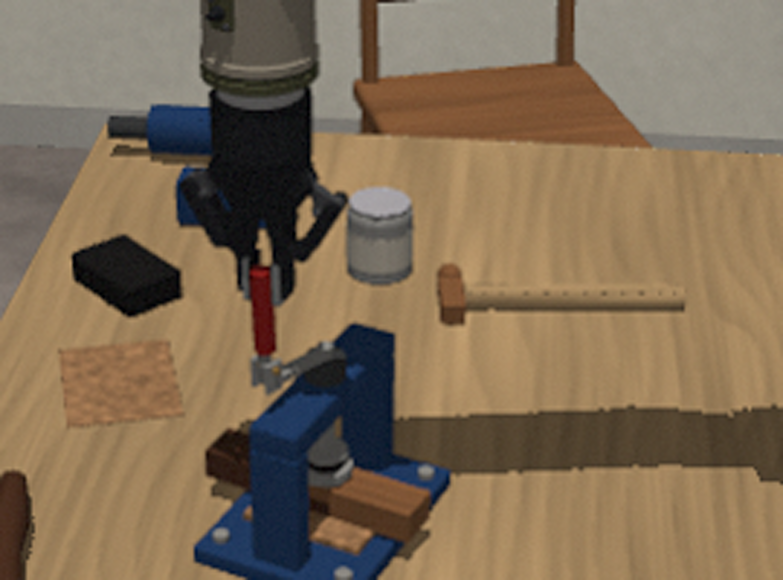

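The handle is upright (sleeve 262,268 → 264,352), and the pad is just above the rail at about (330,465). Baseline push is 6.3–7.0 N. I'll carry on in small calls.

>>> servo_tool(
  motion=[
    [0,0.0029,0.0016,0,0,0,0],
    [0,0.0056,0.0033,0,0,0,0],
    [0,0.0083,0.0052,0,0,0,0],
    [0,0.0109,0.0072,0,0,0,0],
  ],
)

```text
clock: 13.62
position: [0.6216, 0.0879, 0.249]
ee_rot: [0.992, -0.128, -0.001, -0.0]
ft_force: [-3.9, 4.8, 3.5]
grip_width: 0.195
```

```bash
python3 - <<'E'
from h import *
arc2([.6225,.0869],[3,6,9,12],r=.0625)
E
```

```text
clk 13.62 phi 37.4 rad 0.0624 z 0.249 push 6.22 radial -0.17 fz 3.5 Tz [1.27 1.36 0.06] q7 [-0.55  0.34  0.43  1.45 -0.15  1.38 -0.36]
cmd phi 36.2
[0, 0.0025, 0.0022, 0, 0, 0, 0], [0, 0.0048, 0.0044, 0, 0, 0, 0], [0, 0.0071, 0.0068, 0, 0, 0, 0], [0, 0.0092, 0.0093, 0, 0, 0, 0]
end cmd [0.629  0.0756]
```

>>> servo_tool(
  motion=[
    [0,0.0025,0.0022,0,0,0,0],
    [0,0.0048,0.0044,0,0,0,0],
    [0,0.0071,0.0068,0,0,0,0],
    [0,0.0092,0.0093,0,0,0,0],
  ],
)

```text
clock: 14.12
position: [0.6284, 0.0773, 0.249]
ee_rot: [0.992, -0.128, -0.0, -0.001]
ft_force: [-2.5, 6.0, 3.4]
grip_width: 0.19
```

```bash
python3 - <<'E'
from h import *
arc2([.6290,.0756],[3,6,9,12],r=.0635)
E
```

```text
clk 14.12 phi 25.8 rad 0.0627 z 0.249 push 6.46 radial 0.37 fz 3.4 Tz [1.72 0.82 0.06] q7 [-0.53  0.36  0.44  1.43 -0.15  1.39 -0.34]
cmd phi 24.2
[0, 0.0028, 0.002, 0, 0, 0, 0], [0, 0.0047, 0.0048, 0, 0, 0, 0], [0, 0.0064, 0.0076, 0, 0, 0, 0], [0, 0.008, 0.0105, 0, 0, 0, 0]
end cmd [0.6341 0.0634]
```

>>> servo_tool(
  motion=[
    [0,0.0028,0.002,0,0,0,0],
    [0,0.0047,0.0048,0,0,0,0],
    [0,0.0064,0.0076,0,0,0,0],
    [0,0.008,0.0105,0,0,0,0],
  ],
)

```text
clock: 14.62
position: [0.6334, 0.0656, 0.249]
ee_rot: [0.992, -0.127, -0.0, -0.001]
ft_force: [-3.0, 8.4, 4.1]
grip_width: 0.193
```

```bash
python3 - <<'E'
from h import *
arc2([.6341,.0634],[3,6,9,12],r=.064)
E
```

```text
clk 14.62 phi 14.3 rad 0.0633 z 0.249 push 8.91 radial -0.84 fz 4.1 Tz [2.2  0.93 0.08] q7 [-0.51  0.36  0.44  1.42 -0.16  1.39 -0.32]
cmd phi 12.2
[0, 0.0019, 0.0028, 0, 0, 0, 0], [0, 0.0031, 0.0059, 0, 0, 0, 0], [0, 0.0042, 0.0091, 0, 0, 0, 0], [0, 0.0052, 0.0123, 0, 0, 0, 0]
end cmd [0.636  0.0502]
```

Push has risen to 8.9 N, so contact has begun. Single 3° steps from here.

>>> servo_tool(
  motion=[
    [0,0.0019,0.0028,0,0,0,0],
  ],
)

```text
clock: 14.75
position: [0.6343, 0.0627, 0.249]
ee_rot: [0.992, -0.127, -0.001, -0.001]
ft_force: [-4.5, 8.9, 5.0]
grip_width: 0.197
```

```bash
python3 - <<'E'
from h import *
c=HUB+.064*np.array([np.cos(np.radians(9.2)),np.sin(np.radians(9.2))]);arc2(c,[3,6],r=.064)
E
```

```text
clk 14.75 phi 11.5 rad 0.0636 z 0.249 push 9.61 radial -2.65 fz 5.0 Tz [ 2.33  1.26 -0.  ] q7 [-0.5   0.37  0.44  1.42 -0.16  1.39 -0.31]
cmd phi 9.2
[0, 0.0013, 0.0031, 0, 0, 0, 0], [0, 0.0024, 0.0063, 0, 0, 0, 0]
end cmd [0.6359 0.0536]
```

>>> servo_tool(
  motion=[
    [0,0.0013,0.0031,0,0,0,0],
  ],
)

```text
clock: 14.88
position: [0.6349, 0.0599, 0.249]
ee_rot: [0.992, -0.127, -0.001, -0.001]
ft_force: [-2.9, 9.5, 3.6]
grip_width: 0.19
```

```bash
python3 - <<'E'
from h import *
c=HUB+.064*np.array([np.cos(np.radians(6.2)),np.sin(np.radians(6.2))]);arc2(c,[2,3],r=.064)
E
```

```text
clk 14.88 phi 8.9 rad 0.0637 z 0.249 push 9.8 radial -1.45 fz 3.6 Tz [ 2.56  0.88 -0.  ] q7 [-0.5   0.37  0.45  1.42 -0.16  1.39 -0.3 ]
cmd phi 6.2
[0, 0.0008, 0.0021, 0, 0, 0, 0], [0, 0.0011, 0.0032, 0, 0, 0, 0]
end cmd [0.6359 0.0536]
```

>>> servo_tool(
  motion=[
    [0,0.0011,0.0032,0,0,0,0],
  ],
)

```text
clock: 15.0
position: [0.6353, 0.0568, 0.2489]
ee_rot: [0.992, -0.127, -0.0, -0.002]
ft_force: [-1.7, 11.4, 2.4]
grip_width: 0.193
```

```bash
python3 - <<'E'
from h import *
c=HUB+.064*np.array([np.cos(np.radians(3.2)),np.sin(np.radians(3.2))]);arc2(c,[2,3],r=.064)
E
```

```text
clk 15.0 phi 6.1 rad 0.0636 z 0.2489 push 11.54 radial -0.46 fz 2.4 Tz [ 2.69  0.65 -0.  ] q7 [-0.49  0.37  0.45  1.42 -0.16  1.39 -0.3 ]
cmd phi 3.2
[0, 0.0006, 0.0021, 0, 0, 0, 0], [0, 0.0009, 0.0032, 0, 0, 0, 0]
end cmd [0.636  0.0502]
```

The rise is 5.1 N, so it's firm. Now I'll unload the tangential push without turning back, then release gently.

>>> servo_tool(
  motion=[
    [0,0,-0.0015,0,0,0,0],
    [0,0,-0.0025,0,0,0,0],
    [0,0,-0.0025,0,0,0,0],
  ],
  grip_force=20,
)

```text
clock: 15.38
position: [0.6355, 0.0571, 0.2489]
ee_rot: [0.992, -0.128, -0.001, -0.0]
ft_force: [-5.6, 4.5, 3.6]
grip_width: 0.186
```

```bash
python3 - <<'E'
from h import *
rep()
E
```

```text
clk 15.38 phi 6.3 rad 0.0639 z 0.2489 push 5.08 radial -5.08 fz 3.6 Tz [1.28 1.22 0.06] q7 [-0.5   0.37  0.45  1.42 -0.16  1.39 -0.3 ]
```

>>> servo_tool(
  motion=[
    [0,-0.0012,-0.0015,0,0,0,0],
    [0,-0.0012,-0.0015,0,0,0,0],
    [0.3,-0.0012,-0.0015,0,0,0,0],
    [0.45,-0.0012,-0.0015,0,0,0,0],
    [0.55,-0.0012,-0.0015,0,0,0,0],
    [0.55,-0.0012,-0.0015,0,0,0,0],
    [0.55,-0.0012,-0.0015,-0.02,0,0,0],
    [0.55,-0.0012,-0.0015,-0.05,0,0,0],
    [0.55,-0.0012,-0.0015,-0.09,0,0,0],
    [0.55,-0.0012,-0.0015,-0.13,0,0,0],
    [0.55,-0.05,-0.0015,-0.16,0,0,0],
    [0.55,-0.1,-0.0015,-0.16,0,0,0],
    [0.55,-0.15,-0.0015,-0.16,0,0,0],
    [0.55,-0.2,-0.0015,-0.16,0,0,0],
    [0.55,-0.2,-0.0015,-0.16,0,0,0],
  ],
)

```text
clock: 17.25
position: [0.441, 0.1096, 0.4099]
ee_rot: [0.992, -0.127, 0.001, -0.001]
ft_force: [0.7, -0.2, 0.3]
grip_width: 0.549
```

```bash
python3 - <<'E'
from h import *
o=monitor.get_obs();print(o["position"],o["ft_force"])
red("side","s8");red("top","t8")
a=cv2.imread("pics/s8.png")[:,150:650];b=cv2.imread("pics/t8.png")[:,100:600];v=np.hstack([a,b]);cv2.imwrite("pics/f8.png",cv2.resize(v,(800,int(v.shape[0]*.8))))
for c in("top","side"):
  for t in("rail","glue","varnish","mallet"):
    for r in models.boxes_of(c,t)[:1]: print(c,t,round(r["confidence"],2),w(c,r["point"]).round(3))
E
```

```text
[0.44096093 0.10962952 0.4099014 ] [ 0.69707694 -0.23670301  0.26692939]
side red n 196 mean [0.6359 0.0727 0.2481] zrange [0.21 0.28]
dxy/dz [ 0.024 -0.036] at z=.24 [0.6357 0.073 ]
top red n 79 mean [0.6322 0.0653 0.2671] zrange [0.224 0.285]
dxy/dz [0.162 0.047] at z=.24 [0.6278 0.0641]
top rail 0.65 [0.606 0.046 0.052]
top glue 0.78 [0.593 0.343 0.105]
top varnish 0.58 [ 0.559 -0.389  0.085]
top mallet 0.73 [ 0.399 -0.343  0.025]
side rail 0.94 [0.539 0.074 0.05 ]
side glue 0.72 [0.595 0.38  0.083]
side varnish 0.57 [ 0.567 -0.37   0.056]
side mallet 0.66 [ 0.381 -0.334  0.02 ]
```

View pics/f8.png

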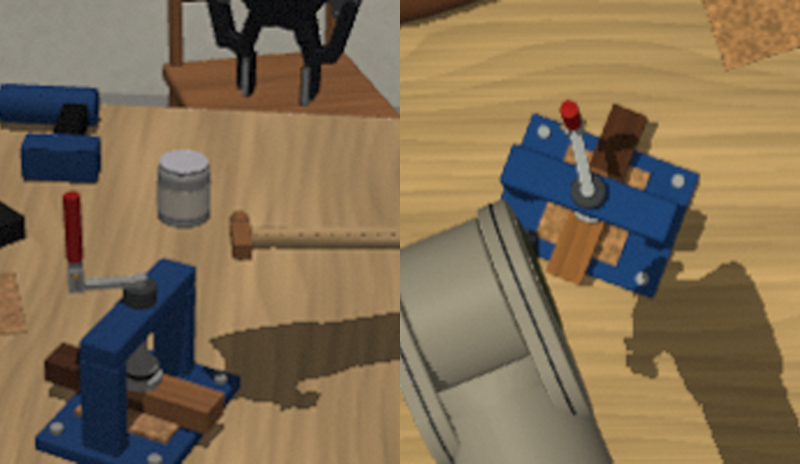

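The handle is upright (left panel 72,195 → 76,262), the pad is on the rail, the gripper is clear and nothing has moved. Handing in.

```bash
python3 - <<'E'
from h import *
print(ticket.hand_in())
E
```

```text
the job is handed in; nothing more can be done
None
```

I unfolded the red handle and turned the crank clockwise about 250° until the pad bore firmly on the rail. Then I eased off the push, let go with the handle standing, and handed the job in at about 17.4 s.

**Firmness:** the push at the handle rose from about 6.4 N running free to 11.5 N. That is a rise of about 5.1 N, or roughly 50 N at the pad. I inferred the pad force from the push rather than measuring it, and pushes read at a halt can be 1–4 N low.

**Last checks:**
- **Handle:** it stands upright in both views, with a lean of about 0.02–0.04 rad in the side camera.
- **Gripper:** it is clear of everything and the wrist force is about 0.
- **Rail:** it shows no shift in the top view (within 1 mm). The side camera's reading moved by 8–10 mm, probably because a different part of the rail shows now that the pad is down.
- **Bystanders:** glue, varnish and mallet are within about 5 mm of their first readings, which is close to the camera networks' accuracy.

**What disagreed:**
- **Hub position:** my first estimate looked about 3 mm off, so I shifted it partway round. Until then there was up to 8 N of sideways load on the handle.
- **Handle lean:** lean measured from depth was unreliable. The final top-camera depth fit gave about 0.16 rad outward, which the handle's stop rules out, so I relied on the side camera and the pictures.

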